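# Clamp the copper pipe with its U-bolt

### The job

Take the U-bolt that fits the copper pipe (the narrower of the two standing in the black case), straddle the pipe with it at the open bracket and feel both legs into the two holes of the saddle plate at once. Push it evenly home until the spring clips under the plate have snapped into the grooves of both legs and its bow holds the pipe down, then let go. Do not force it against the plate or the pipe, and leave the other U-bolt, the bottles and the spanner as they are.

Things in the scene. Friction and masses are not known exactly. Their poses are not given: they have to be found in the camera images.
- ubolt: Narrower steel U-bolt standing legs down in a slot of the black case; 8 mm rod, legs 39 mm apart between centres (47 mm over all), about 75 g. Origin: centre of the bow's half circle, midway between the legs; top of the bow 23.5 mm above it, leg ends 45 mm below, tapering to 5.4 mm in the last 3 mm; a groove 13 to 21 mm from each end. x from leg to leg, z up. Can be held over both legs (along x) at or just above the origin.
- rack: White panel 200 x 380 x 18 mm lying fixed on the worktop, with two galvanised stand-off brackets and a copper pipe along its y. Origin: underside centre of the panel, z up. Pipe axis at x 0, z 80 mm. The bracket at y -110 mm is open; the one at y +110 mm has its U-bolt already. The narrow U-bolt meets the pipe with its origin at z 78.5 mm; snapped home and let go it stays at x 0, z 77.5 mm.
- bracket (a point): Middle of the open bracket at the height of its saddle plate's top face, under the pipe; axes as the rack's (y along the pipe). Plate 92 (x) x 68 (y) x 5 mm with two 10.5 mm round holes at x -19.5 and +19.5 mm, and 3 mm screw heads at x -38 and +38. It is screwed to slotted flanges: it stays put, but its holes lie anywhere up to 15 mm either way along y from this point. This is not measured: look or feel.
- pipe: Copper pipe, 28 mm in diameter, axis 22 mm above point bracket. Origin: on its axis at the far bracket, which holds it; y along it, the open bracket 220 mm towards -y. There it lies on rubber and yields about 1 mm per 5 N after the first 4 N. The clips under the holes drag on the legs with a few N; they snap in with the origin some 1.5 mm below first touch of the pipe (a push of 7 to 15 N), else the pipe lifts the U-bolt again.
- case: Black plastic fixings case 100 (x) x 120 (y) x 30 mm, fixed, with two slots along its x, 72 mm long, 10 mm wide, 26 mm deep, at y -27.5 and +27.5 mm. One holds the narrow U-bolt, the other the wide one; which is where varies. Origin: centre of its underside.
- ubolt_wide: The wider U-bolt, legs 56 mm apart between centres (64 mm over all), 77 mm tall, 8 mm rod, in the other slot of the case; it does not fit the holes. Origin as for the narrow one. Leave it alone.
- green_bottle: Green plastic cleaner bottle, 68 mm across, 220 mm tall, standing on the worktop. Origin: centre of its underside. Leave it alone.
- amber_bottle: Amber bottle with a red cap, 66 mm across, 190 mm tall, standing on the worktop. Origin: centre of its underside. Leave it alone.
- spanner: Steel spanner 190 mm long lying on the worktop. Origin: middle of its underside. Leave it alone.

How it is judged:
By the outcome, as a careful person would: the job done as asked, in the order asked, and still so for the second after the job is handed in, with the robot touching nothing.
It also fails if it takes over 67 s, if anything falls off the work surface, if the arm or the gripper's body presses on something with over 40 N, if the wrist force passes 120 N, or if a joint passes its speed limit or range.

### The arm

A 6-joint arm with a two-finger parallel gripper is mounted at the origin on the work surface. World frame = base frame: x ahead of the robot, y to its left, z up, the work surface at z = 0. Lengths are in mm, angles in rad, forces in N, time in s.
With the tool pointing down it reaches from about 275 to 825 mm from the base axis. Payload 5.2 kg.
Tool frame: the origin (TCP) lies at the very end of the fingers, on their centre line; the grasp point (between the pads) lies 19 mm behind it; z points along the fingers, y is the line along which they close (so a half turn about z gives the same grasp; the last joint's range is limited). The gripper opens to 93 mm and grips with 3 to 60 N. Pads are 15 mm wide; open, the fingers measure 128 mm over their backs; the gripper's body (75 mm by 188 mm) begins 65 mm behind the grasp point.
Start: joints at [-1.384, 0.259, 1.535, -0, 1.348, -0.203], TCP at [209.023, -508.738, 218.653] pointing down, gripper open.
Joint ranges: [-3.14, 3.14], [-0.91, 2.08], [0.19, 2.58], [-1.22, 4.36], [0.22, 2.71], [-3.12, 3.12]. Speed limits (rad/s): [2.57, 2.57, 3.14, 3.14, 3.14, 3.14].

### API

Orientations are given as a unit quaternion [x, y, z, w].
In Python, from plant import manip, imaging, spotter gives the robot as it stands.
- The arm moves only by the tool step_arm, never from a script. Its arguments are lists of equal length, an entry for each row: "dp": the shift along the world's x, y, z in cm, a list of three; "angular": the turn, a rotation vector about the world's x, y, z in rad, a list of three. A call has 1 to 8 rows; each row is the pose to reach, as a shift and turn from the pose commanded when the call began; what a row does not reach only later rows make up. A row lasts 1/10 s, in which the tool goes at most 50 mm and 8.59 degrees, less where a joint would pass 70% of its speed; a pose out of reach is approached as far as the arm can. A call with a gripper value outside its range is refused whole. "claw" is the opening in per cent of the stroke, from 0 (shut) to 100 (fully open), set as the call begins (left out, the last holds). The fingers move at their own pace and stop on an object; the grip force is fixed at half the most. Time passes only in rows, so rows that repeat a pose let the fingers close. It gives the time, the measured TCP pose, the force, the opening and the grip force at its end, in the units of the state.
- manip.get_obs(): the state, without advancing time (a new reading comes with each control period).
- imaging.capture(name): name is "side" or "top" or "wrist"; returns a dict with "img" (384x512x3 uint8, blue, green, red), "mtx" (3x3 intrinsics, pixels), "R" (3x3) and "t" (3): a world point X has camera coordinates R X + t; the wrist camera has in their place "tool_from_camera" (4x4, takes a point from camera to tool coordinates, whose origin is the TCP and whose axes are the flange's). Camera axes: x right, y down, z forward; pixel columns grow to the right and rows downward; lengths in mm; the calibration is good to about 2 mm. A picture is of the moment at which its call begins: read the wrist's pose just before it. There is no depth.
- manip.hand_in(): hands the job in; it is judged then, once.
Trained networks look in the newest picture that a camera, given by its name, has taken for a name from the list of things; names that differ only in an ending like _2 or _b are one class to them, and where a whole thing is asked for, a point or a joint stands for the part that bears it (a point fixed in the world has none). Each returns a list of dicts, best first, with "p" (0 to 1); they miss things now and then, are a little off and sometimes report something else, mostly with a low value. They report only what shows in the picture. A call takes as long as a camera call.
- spotter.cut_out(camera, query): "pixels" (384x512 bool, what is visible of it) and "box" ([left, top, right, bottom] in pixels, round what is visible of it).
The state is a dict: "time_s": time; "q": joint angles; "qd": joint speeds; "effort": joint torques, N m; "eef_pos": TCP position; "tool_rot": TCP orientation; "ft_force": force on the tool from outside, world axes, zero at the start; "ft_torque": the same for the moment, N m; "gripper_width": opening from 0.0 (shut) to 1.0 (fully open); "grasp_force": force on a finger pad.
Only numpy, scipy, OpenCV 4.12 (cv2) and the standard library are available. Lean on these libraries where they do the work, as an engineer would, in place of code of your own. Each camera call takes 0.05 s, during which the arm holds its last target. There are 200 camera calls.

## Working session

There is one attempt and no reset: what is moved stays moved. The work goes in short steps, Python scripts to look and compute and a tool call to move; the robot and the scene stay as the last step left them, time stands still between calls to the robot, and variables do not carry over. Pictures are saved under pics/ and viewed, at most 10 in all, crops included, and the job is handed in when it is done.

Besides the shell and the picture viewer there is one more tool, called after "Call:" as a command line: name --argument value ..., lists and objects as JSON in quotes. step_arm: Moves the arm, as the interface text tells. Its arguments: {"type":"object","properties":{"dp":{"type":"array","items":{"type":"array","items":{"type":"number"}}},"angular":{"type":"array","items":{"type":"array","items":{"type":"number"}}},"claw":{"type":"number"}},"required":["dp","angular"]}

```bash
mkdir -p pics; ls
cat > h.py <<'E'
import numpy as np, cv2
from plant import manip, imaging, spotter
from scipy.spatial.transform import Rotation as Rn
def snap(cam,name=None):
    o=manip.get_obs(); c=imaging.capture(cam)
    if name: cv2.imwrite('pics/'+name+'.png',c['img'])
    K=np.array(c['mtx'])
    if cam=='wrist':
        T=np.array(c['tool_from_camera']); Rt=Rn.from_quat(o['tool_rot']).as_matrix()
        Rw=Rt@T[:3,:3]; C=Rt@T[:3,3]+np.array(o['eef_pos'])
        R=Rw.T; t=-R@C
    else: R=np.array(c['R']); t=np.array(c['t'])
    return c['img'],K,R,t
def toz(u,v,z,K,R,t):
    d=R.T@np.linalg.solve(K,[u,v,1]); C=-R.T@t
    return C+d*(z-C[2])/d[2]
def px(X,K,R,t):
    p=K@(R@np.array(X,float)+t); return p[:2]/p[2]
E
python3 - <<'E'
from h import *
for cam in('top','side'):
    im,K,R,t=snap(cam,cam)
    print(cam,np.round(-R.T@t),K[0,0])
    for n in('ubolt','ubolt_wide','case','rack','pipe','green_bottle','amber_bottle','spanner'):
        for r in spotter.cut_out(cam,n)[:2]:
            ys,xs=np.nonzero(r['pixels']); print(n,round(r['p'],2),r['box'],round(xs.mean()),round(ys.mean()))
a=cv2.imread('pics/top.png');b=cv2.imread('pics/side.png')
cv2.imwrite('pics/both.png',cv2.resize(np.vstack([a,b]),(400*1,600)))
print({k:np.round(v,3) for k,v in manip.get_obs().items()})
E
```

```text
pics
top [ 389.   27. 1696.] 419.5651751657698
case 0.88 [303.7, 189.8, 337.8, 217.2] 320 204
rack 0.74 [170.2, 154.2, 265.8, 209.7] 220 183
pipe 0.58 [170.8, 174.9, 264.9, 187.3] 220 181
pipe 0.52 [125.1, 237.6, 152.6, 251.2] 139 244
green_bottle 0.67 [125.1, 236.0, 153.7, 251.9] 139 244
amber_bottle 0.83 [362.2, 166.2, 389.6, 184.5] 374 174
spanner 0.76 [280.1, 122.1, 288.3, 161.1] 284 141
spanner 0.63 [121.5, 236.2, 153.2, 250.4] 138 244
side [  251. -1124.  1011.] 420.535610829202
ubolt 0.43 [253.2, 254.2, 261.9, 263.7] 259 256
ubolt_wide 0.58 [245.5, 238.0, 265.2, 255.7] 254 245
case 0.66 [239.5, 246.5, 273.7, 281.0] 256 262
case 0.47 [246.8, 242.7, 264.4, 254.0] 248 246
rack 0.61 [215.9, 143.6, 292.6, 224.0] 250 188
pipe 0.92 [233.6, 143.4, 266.4, 201.5] 250 173
green_bottle 0.86 [167.8, 109.7, 185.4, 162.6] 177 138
amber_bottle 0.91 [303.1, 258.8, 328.8, 316.5] 315 291
amber_bottle 0.35 [247.7, 239.5, 265.0, 254.9] 254 245
spanner 0.64 [294.9, 217.0, 340.4, 227.1] 315 222
spanner 0.22 [228.5, 145.6, 269.5, 201.9] 251 174
{'time_s': np.float64(0.9), 'q': array([-1.384,  0.259,  1.535, -0.   ,  1.348, -0.203]), 'qd': array([-0.   ,  0.   ,  0.001, -0.   , -0.002, -0.001]), 'effort': array([-2.0000e-03, -4.3719e+01, -2.8430e+01,  7.2000e-02,  3.1000e-02,
       -0.0000e+00]), 'eef_pos': array([ 209.017, -508.726,  218.657]), 'tool_rot': array([ 0.981,  0.194, -0.   ,  0.   ]), 'ft_force': array([-0.511, -0.014,  0.497]), 'ft_torque': array([-0.007, -0.005, -0.023]), 'grasp_force': np.float64(0.0), 'gripper_width': np.float64(1.001)}
```

```bash
python3 - <<'E'
import cv2,numpy as np
a=cv2.imread('pics/top.png')[110:260,110:400];b=cv2.imread('pics/side.png')[130:300,160:345]
a=cv2.resize(a,None,fx=1.37*1.9,fy=1.37*1.9,interpolation=3)[:, :760]
cv2.imwrite('pics/t1.png',cv2.resize(a,(760,393))); cv2.imwrite('pics/s1.png',cv2.resize(b,(650,597),interpolation=3))
E
python3 - <<'E'
import sys; sys.path.insert(0,'.')
import os; os.chdir('.')
from h import *
im,K,R,t=snap('top')
print(R.round(2))
r=spotter.cut_out('top','case')[0]; ys,xs=np.nonzero(r['pixels'])
rc=cv2.minAreaRect(np.c_[xs,ys].astype(np.float32)); print('case',[toz(u,v,30,K,R,t).round() for u,v in cv2.boxPoints(rc)],toz(*rc[0],30,K,R,t))
r=spotter.cut_out('top','rack')[0]; ys,xs=np.nonzero(r['pixels'])
rc=cv2.minAreaRect(np.c_[xs,ys].astype(np.float32)); print('rack',[toz(u,v,18,K,R,t).round() for u,v in cv2.boxPoints(rc)],toz(*rc[0],18,K,R,t))
r=spotter.cut_out('top','pipe')[0]; ys,xs=np.nonzero(r['pixels'])
rc=cv2.minAreaRect(np.c_[xs,ys].astype(np.float32)); print('pipe',[toz(u,v,80,K,R,t).round() for u,v in cv2.boxPoints(rc)],toz(*rc[0],80,K,R,t))
for n,u,v in(('amber',374,174),('green',139,244)):print(n,toz(u,v,150,K,R,t))
E
```

```text
[[ 0.01 -1.   -0.  ]
 [-1.   -0.01 -0.1 ]
 [ 0.1   0.01 -1.  ]]
case [array([ 550., -159.,   30.]), array([ 552., -279.,   30.]), array([ 448., -278.,   30.]), array([ 447., -159.,   30.])] [ 499.09349275 -218.69626772   30.        ]
rack [array([675., 384.,  18.]), array([687.,  -6.,  18.]), array([487., -12.,  18.]), array([474., 373.,  18.])] [580.22557436 184.8178376   18.        ]
pipe [array([591., 367.,  80.]), array([600.,   5.,  80.]), array([569.,   5.,  80.]), array([560., 365.,  80.])] [579.94637092 185.48093751  80.        ]
amber [ 604.67040475 -401.73961355  150.        ]
green [337.94345237 461.66625243 150.        ]
```

View pics/t1.png

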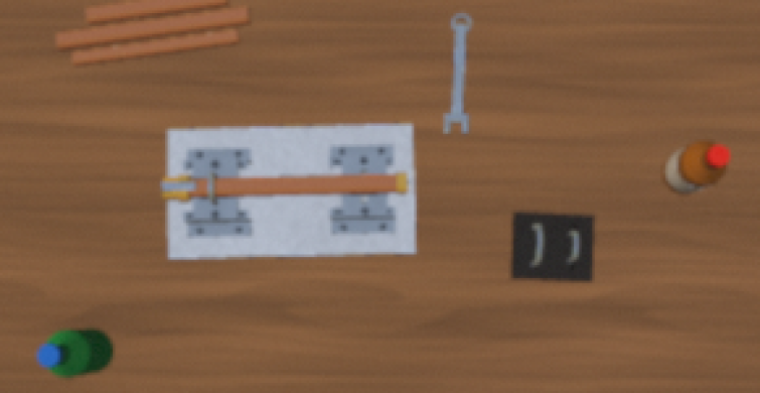

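View pics/s1.png

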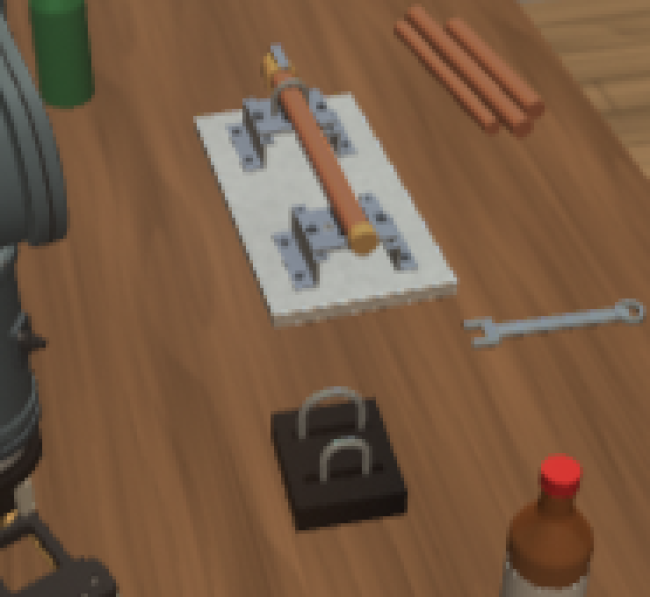

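The top view shows the narrow U-bolt in the case's −y slot (crop pixel 573,246), and the open bracket is the right one on the rack at about (583, 75) mm. I'll move over the bolt first.

Call:
step_arm --dp '[[29.1,26.2,0],[29.1,26.2,0],[29.1,26.2,0],[29.1,26.2,0],[29.1,26.2,0],[29.1,26.2,0],[29.1,26.2,0],[29.1,26.2,0]]' --angular '[[0,0,1.18],[0,0,1.18],[0,0,1.18],[0,0,1.18],[0,0,1.18],[0,0,1.18],[0,0,1.18],[0,0,1.18]]'

```text
time_s: 1.9
eef_pos: [501.7, -244.6, 218.8]
tool_rot: [0.705, 0.709, 0.0, 0.0]
ft_force: [0.5, -0.1, -0.7]
gripper_width: 1.0
grasp_force: 0.0
```

Call:
step_arm --dp '[[0,0,0],[0,0,0],[0,0,0]]' --angular '[[0,0,0],[0,0,0],[0,0,0]]'

```text
time_s: 2.2
eef_pos: [499.3, -247.4, 218.5]
tool_rot: [0.708, 0.706, -0.0, -0.0]
ft_force: [0.1, 0.9, -0.4]
gripper_width: 1.002
grasp_force: 0.0
```

Run:
```python
from h import *
im,K,R,t=snap('wrist','w1')
print('cam',(-R.T@t).round(),K[0,0],R.round(2).tolist())
for n in('ubolt','ubolt_wide','case'):
    for r in spotter.cut_out('wrist',n)[:2]:
        ys,xs=np.nonzero(r['pixels']); rc=cv2.minAreaRect(np.c_[xs,ys].astype(np.float32));print(n,round(r['p'],2),r['box'],[toz(u,v,72 if n!='case' else 30,K,R,t).round(1)[:2].tolist() for u,v in cv2.boxPoints(rc)])
o=manip.get_obs();print(o['time_s'],o['eef_pos'],o['tool_rot'],o['q'])
```

```text
cam [ 500. -181.  385.] 308.14714418591944 [[1.0, -0.0, -0.0], [-0.0, -0.97, 0.24], [-0.0, -0.24, -0.97]]
ubolt 0.78 [224.9, 173.5, 269.4, 187.8] [[478.3, -252.1], [479.5, -236.5], [523.0, -239.4], [522.2, -255.0]]
ubolt_wide 0.83 [222.3, 127.6, 282.6, 137.3] [[473.7, -199.4], [474.2, -189.4], [532.9, -190.9], [532.8, -200.9]]
case 0.98 [206.8, 98.2, 298.7, 207.9] [[454.8, -161.6], [554.1, -162.0], [558.3, -283.6], [450.5, -283.2]]
2.4 [ 499.2052393  -247.88164946  218.73507234] [ 7.08383359e-01  7.05827888e-01 -8.69212668e-05  3.70403358e-05] [-6.60890979e-01  2.71736756e-01  1.51708698e+00 -1.86200278e-04
  1.35271733e+00 -6.57236716e-01]
```

View pics/w1.png

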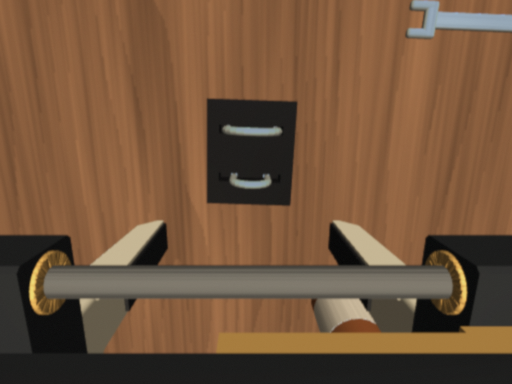

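The wrist view shows the case at cols 207–298. The narrow bow is at about (250,184) and the wide one at (252,131), so the tool is nearly over the narrow bolt. I'll go lower and measure again.

Call:
step_arm --dp '[[0,0,-5],[0,0,-10.0],[0,0,-11],[0,0,-11],[0,0,-11]]' --angular '[[0,0,-0.025],[0,0,-0.025],[0,0,-0.025],[0,0,-0.025],[0,0,-0.025]]'

```text
time_s: 2.9
eef_pos: [501.1, -248.0, 110.7]
tool_rot: [0.716, 0.698, 0.0, 0.001]
ft_force: [0.9, 0.3, 0.6]
gripper_width: 0.997
grasp_force: 0.0
```

Run:
```python
from h import *
im,K,R,t=snap('wrist','w2')
o=manip.get_obs();print(o['time_s'],o['eef_pos'],Rn.from_quat(o['tool_rot']).as_matrix()[:,1].round(3))
for n in('ubolt','case'):
    for r in spotter.cut_out('wrist',n)[:1]:
        ys,xs=np.nonzero(r['pixels']);print(n,round(r['p'],2),r['box'])
        if n=='ubolt':
            # far edge and near edge of bow by column
            for c in np.linspace(xs.min()+2,xs.max()-2,7).astype(int):
                y=ys[xs==c]; print(c,y.min(),y.max(),toz(c,y.min(),68.5,K,R,t).round(1)[:2],toz(c,y.max()+1,68.5,K,R,t).round(1)[:2])
            print('x at z49',toz(xs.min(),ys.min(),49,K,R,t),toz(xs.max()+1,ys.min(),49,K,R,t))
        else:
            cs,_=cv2.findContours(r['pixels'].astype(np.uint8),0,1); ap=cv2.approxPolyDP(max(cs,key=cv2.contourArea),6,True)[:,0]
            for a in ap: print(a,toz(*a,30,K,R,t).round(1)[:2])
for y in(-245,-249): print(px([500,y,72.5],K,R,t))
```

```text
2.95 [ 501.46796327 -248.15694179  111.20390224] [ 1.    -0.026  0.003]
ubolt 0.84 [216.4, 197.9, 278.0, 222.3]
220 200 214 [ 482.1 -237.5] [ 481.6 -248.6]
229 197 219 [ 488.5 -235.6] [ 487.8 -252.5]
238 210 221 [ 494.5 -245.2] [ 494.1 -254.2]
248 211 222 [ 501.5 -246.2] [ 501.2 -255.1]
257 211 221 [ 507.9 -246.4] [ 507.7 -254.6]
266 198 220 [ 514.4 -237. ] [ 514.1 -254. ]
276 200 215 [ 521.3 -238.7] [ 521.3 -250.5]
x at z49 [ 478.82337508 -239.59753169   49.        ] [ 525.41967295 -240.9423462    49.        ]
case 0.67 [181.6, 91.6, 314.0, 238.0]
[184  91] [ 455.2 -161.1]
[189 236] [ 450.3 -279. ]
[304 238] [ 548.6 -283.7]
[313  93] [ 553.6 -165.3]
[245.82241601 211.16683779]
[245.99216665 216.65223412]
```

View pics/w2.png

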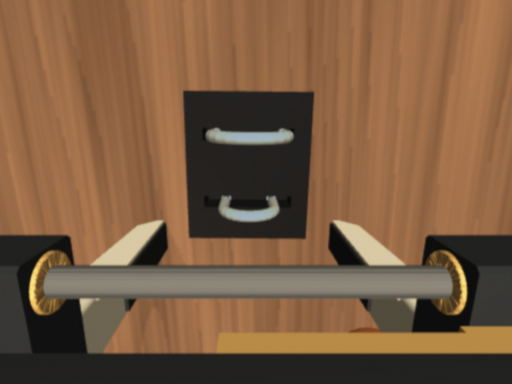

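The bow sits at about (502, −250.5) mm with yaw −0.04, 46.6 mm wide, so it is the narrow one.

Call:
step_arm --dp '[[0.1,-0.2,-3],[0.1,-0.2,-5.5],[0.1,-0.2,-5.5],[0.1,-0.2,-5.5]]' --angular '[[0,0,-0.015],[0,0,-0.015],[0,0,-0.015],[0,0,-0.015]]'

```text
time_s: 3.45
eef_pos: [501.5, -249.1, 54.8]
tool_rot: [0.721, 0.693, 0.0, 0.001]
ft_force: [-0.0, -0.0, 0.0]
gripper_width: 0.998
grasp_force: 0.0
```

Call:
step_arm --dp '[[0,0,0]]' --angular '[[0,0,0]]'

```text
time_s: 3.55
eef_pos: [502.2, -249.6, 55.6]
tool_rot: [0.721, 0.693, 0.0, 0.002]
ft_force: [-0.1, -0.0, 0.4]
gripper_width: 1.0
grasp_force: 0.0
```

Call:
step_arm --dp '[[0,-0.05,-1],[0,-0.05,-2],[0,-0.05,-2]]' --angular '[[0,0,0],[0,0,0],[0,0,0]]'

```text
time_s: 3.85
eef_pos: [500.1, -248.5, 32.2]
tool_rot: [0.721, 0.692, -0.0, -0.001]
ft_force: [-0.7, 0.0, 0.4]
gripper_width: 0.999
grasp_force: 0.0
```

Call:
step_arm --dp '[[0,0,0],[0,0,0],[0,0,0],[0,0,0],[0,0,0],[0,0,0],[0,0,0],[0,0,0]]' --angular '[[0,0,0],[0,0,0],[0,0,0],[0,0,0],[0,0,0],[0,0,0],[0,0,0],[0,0,0]]' --claw 30

```text
time_s: 4.65
eef_pos: [501.1, -249.3, 33.8]
tool_rot: [0.721, 0.692, 0.0, 0.0]
ft_force: [0.7, 0.5, -0.3]
gripper_width: 0.494
grasp_force: 30.0
```

Call:
step_arm --dp '[[0,0,1],[0,0,3],[0,0,6],[0,0,10],[0,0,14],[0,0,16.5]]' --angular '[[0,0,0],[0,0,0],[0,0,0],[0,0,0],[0,0,0],[0,0,0]]'

```text
time_s: 5.25
eef_pos: [501.8, -249.8, 202.7]
tool_rot: [0.721, 0.692, 0.0, 0.002]
ft_force: [-0.1, -0.4, -1.1]
gripper_width: 0.496
grasp_force: 30.0
```

Call:
step_arm --dp '[[1,3.5,0],[2.2,8,0],[3.5,12.5,0],[4.7,17,0],[6,21.5,0],[7.2,26,0],[8.2,29,0],[8.2,29,0]]' --angular '[[0,0,0.01],[0,0,0.02],[0,0,0.03],[0,0,0.04],[0,0,0.05],[0,0,0.06],[0,0,0.068],[0,0,0.068]]'

```text
time_s: 6.05
eef_pos: [583.5, 44.9, 199.2]
tool_rot: [0.696, 0.718, 0.001, -0.0]
ft_force: [-0.3, -0.0, 0.0]
gripper_width: 0.496
grasp_force: 30.0
```

Run:
```python
from h import *
im,K,R,t=snap('wrist','w3')
o=manip.get_obs();print(o['time_s'],o['eef_pos'],Rn.from_quat(o['tool_rot']).as_matrix()[:,1].round(3),o['gripper_width'],o['grasp_force'])
for n in('ubolt','rack','pipe'):
    for r in spotter.cut_out('wrist',n)[:2]:
        print(n,round(r['p'],2),r['box'])
        if n!='ubolt':
            z=18 if n=='rack' else 80
            cs,_=cv2.findContours(r['pixels'].astype(np.uint8),0,1); ap=cv2.approxPolyDP(max(cs,key=cv2.contourArea),5,True)[:,0]
            for a in ap: print(a,toz(*a,z,K,R,t).round(1)[:2])
```

```text
6.1 [583.0296511   42.69523163 199.03311867] [1.    0.031 0.   ] 0.4948398594597735 30.000067725777626
ubolt 0.83 [203.6, 218.3, 292.2, 267.1]
rack 0.85 [153.2, 0.0, 352.2, 238.8]
[153   0] [483. 223.]
[168 223] [490.7 -13.7]
[209 223] [539.4 -12.2]
[220 216] [552.4  -3.1]
[236 224] [571.6 -12.5]
[239 235] [575.5 -26.4]
[258 238] [598.5 -29.5]
[274 216] [616.3  -1.2]
[285 223] [629.9  -9.5]
[334 222] [688.1  -6.5]
[352   0] [683.3 229.1]
rack 0.41 [180.0, 322.8, 220.5, 334.5]
[180 330] [ 501.7 -160.6]
[220 332] [ 553.9 -162. ]
[220 326] [ 553.8 -153. ]
[184 323] [ 507.1 -149.9]
pipe 0.66 [237.3, 1.6, 273.3, 240.2]
[237   0] [570.  205.2]
[236 226] [573.4   7.4]
[241 237] [578.6  -3.9]
[257 239] [594.5  -5.6]
[268 231] [605.    3.2]
[270   0] [597.3 206. ]
pipe 0.21 [156.0, 0.4, 350.0, 239.3]
[154   0] [501.3 203.1]
[168 221] [506.9  10.6]
[209 223] [546.9   9.8]
[220 216] [557.6  17.3]
[244 238] [581.5  -4.9]
[265 236] [602.2  -2.1]
[275 216] [611.1  18.9]
[285 223] [621.2  12. ]
[333 223] [668.1  13.4]
[350   0] [663.5 208. ]
```

View pics/w3.png

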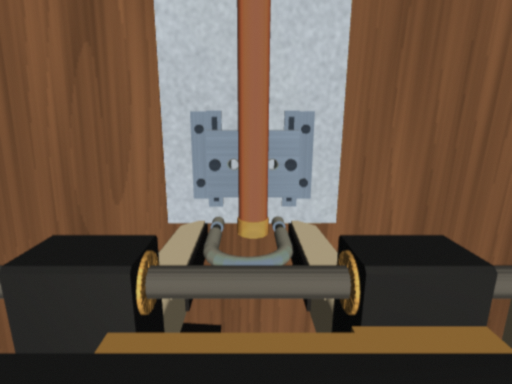

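The holes show as bright spots either side of the pipe at about (234,164) and (273,164), with the screw heads at (214,165) and (291,165). The held bolt's leg ends are at about (218,222) and (278,222). Next I'll localise these precisely.

Run:
```python
from h import *
im,K,R,t=snap('wrist','w3b')
g=cv2.cvtColor(im,cv2.COLOR_BGR2GRAY)
o=manip.get_obs();e=np.array(o['eef_pos']);print(e,Rn.from_quat(o['tool_rot']).as_matrix()[:,1].round(3))
def blob(u,v,dark,r=9):
    p=g[v-r:v+r+1,u-r:u+r+1].astype(float); m=np.median(p); w=np.clip((m-p if dark else p-m)-20,0,None)
    yy,xx=np.mgrid[-r:r+1,-r:r+1]; return u+(w*xx).sum()/w.sum(),v+(w*yy).sum()/w.sum()
S=[]
for u in(214,291):
    c=blob(u,165,True); X=toz(*c,61,K,R,t); S.append(X); print('screw',np.round(c,1),X.round(1))
for u in(234,273):
    print('hole px row',[(r,g[r,u-4:u+5].tolist()) for r in range(156,174,1)] if u==234 else '')
for c in((218,222),(278,222)): 
    X=toz(*c,e[2]-30,K,R,t); print('leg',X.round(1),(X-e).round(1))
print('screw dist',np.linalg.norm(S[1]-S[0]),'mid',(S[0]+S[1])/2, 'yaw',np.arctan2(*(S[1]-S[0])[[1,0]]))
mid=(S[0]+S[1])/2; mid[2]=58
print('pred hole px',[px(mid+[s*19.5,0,0],K,R,t).round(1) for s in(-1,1)])
big=np.hstack([cv2.resize(im[120:210,180:325],None,fx=5,fy=5,interpolation=2)]);cv2.imwrite('pics/w3c.png',big)
cv2.imwrite('pics/legs.png',cv2.resize(im[205:270,190:305],None,fx=5,fy=5,interpolation=2))
```

```text
[582.74831392  39.48560075 198.84261792] [ 1.     0.026 -0.   ]
screw [215.2 160. ] [550.  64.  61.]
screw [291.5 159.7] [625.6  66.2  61. ]
hole px row [(156, [86, 96, 158, 182, 185, 183, 177, 165, 131]), (157, [73, 94, 160, 180, 184, 181, 179, 171, 147]), (158, [66, 94, 160, 182, 183, 181, 179, 176, 158]), (159, [65, 96, 162, 183, 182, 180, 179, 177, 161]), (160, [70, 96, 162, 182, 182, 182, 181, 178, 161]), (161, [83, 98, 158, 179, 181, 182, 180, 175, 152]), (162, [102, 103, 149, 171, 177, 176, 173, 162, 134]), (163, [122, 116, 138, 156, 162, 161, 154, 142, 121]), (164, [131, 129, 133, 141, 142, 140, 135, 131, 120]), (165, [132, 132, 132, 132, 132, 133, 131, 129, 121]), (166, [131, 132, 132, 131, 131, 131, 131, 130, 119]), (167, [133, 133, 132, 132, 131, 132, 132, 132, 121]), (168, [134, 133, 134, 134, 133, 133, 134, 134, 123]), (169, [135, 134, 135, 134, 134, 134, 134, 133, 124]), (170, [133, 133, 133, 133, 133, 133, 132, 132, 123]), (171, [132, 131, 131, 132, 131, 132, 132, 132, 121]), (172, [132, 130, 130, 130, 131, 131, 131, 131, 121]), (173, [129, 131, 131, 131, 131, 131, 130, 130, 121])]
hole px row 
leg [562.9  37.2 168.8] [-19.8  -2.3 -30. ]
leg [603.2  38.2 168.8] [ 20.5  -1.3 -30. ]
screw dist 75.64725036063628 mid [587.82611878  65.10064745  61.        ] yaw 0.028449269662404835
pred hole px [array([233.8, 158.9]), array([272.8, 159.9])]
```

View pics/w3c.png

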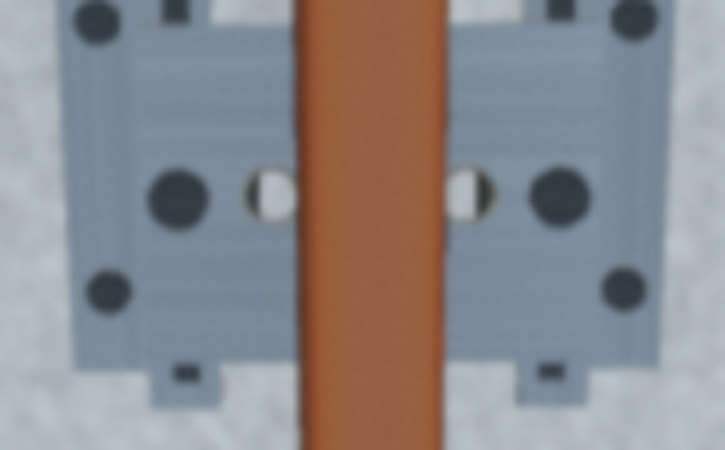

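View pics/legs.png

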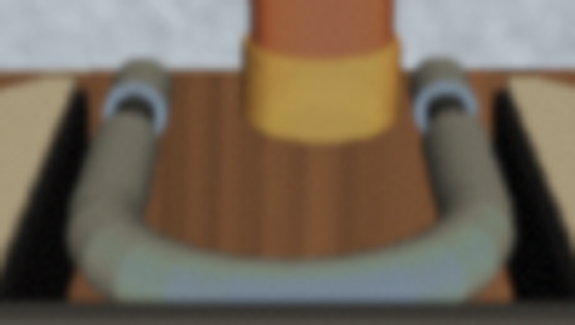

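```bash
cat > m.py <<'E'
from h import *
def blob(g,u,v,dark,r=9):
    u,v=int(round(u)),int(round(v))
    p=g[v-r:v+r+1,u-r:u+r+1].astype(float); m=np.median(p); w=np.clip((m-p if dark else p-m)-20,0,None)
    yy,xx=np.mgrid[-r:r+1,-r:r+1]; return u+(w*xx).sum()/w.sum(),v+(w*yy).sum()/w.sum()
def run(name,mid0,yaw=0.028):
    im,K,R,t=snap('wrist',name); g=cv2.cvtColor(im,6)
    o=manip.get_obs();e=np.array(o['eef_pos']); S=[]
    for s in(-38,38):
        p=px([mid0[0]+s,mid0[1]+s*yaw,61],K,R,t); c=blob(g,*p,True); c=blob(g,*c,True); S.append(toz(*c,61,K,R,t)); print('px',np.round(c,1))
    print('t',o['time_s'],'eef',e.round(1),'yaw',Rn.from_quat(o['tool_rot']).as_matrix()[1,1].round(3),'mid',((S[0]+S[1])/2).round(1),'dist',np.linalg.norm(S[1]-S[0]).round(1),'yaw',np.arctan2(*(S[1]-S[0])[[1,0]]).round(3))
    return im,K,R,t,e
E
python3 - <<'E'
from m import *
run('w4',(588,65)); im,K,R,t,e=run('w5',(588,65))
for c in((218.6,220.5),(278.2,220.5)): 
    X=toz(*c,e[2]-30,K,R,t); print('leg',(X-e).round(1))
r=[x for x in spotter.cut_out('wrist','pipe')][0]['pixels']
for v in(60,110,150,190):
    xs=np.nonzero(r[v])[0]; print('pipe',toz(xs.min(),v,80,K,R,t).round(1)[:2],toz(xs.max()+1,v,80,K,R,t).round(1)[:2])
cv2.imwrite('pics/legs2.png',cv2.resize(im[205:270,190:305],None,fx=5,fy=5,interpolation=2))
E
```

```text
px [215.1 159.2]
px [291.5 158.7]
t 6.35 eef [582.8  39.4 198.8] yaw 0.025 mid [587.8  65.7  61. ] dist 75.6 yaw 0.03
px [215.1 159.1]
px [291.4 158.6]
t 6.4 eef [582.8  39.4 198.8] yaw 0.025 mid [587.8  65.7  61. ] dist 75.6 yaw 0.031
leg [-19.5  -1.5 -30. ]
leg [ 20.5  -0.6 -30. ]
pipe [571.  153.2] [600.3 153.9]
pipe [573.4 111.7] [601.1 112.3]
pipe [574.   76.1] [601.7  76.7]
pipe [574.7  38.2] [603.2  38.9]
```

Call:
step_arm --dp '[[0.1,0.8,-1],[0.3,2,-3],[0.45,2.7,-5],[0.45,2.7,-5.9],[0.45,2.7,-5.9],[0.45,2.7,-5.9],[0.45,2.7,-5.9]]' --angular '[[0,0,0.004],[0,0,0.004],[0,0,0.004],[0,0,0.004],[0,0,0.004],[0,0,0.004],[0,0,0.004]]'

```text
time_s: 7.15
eef_pos: [588.2, 67.4, 140.7]
tool_rot: [0.696, 0.718, 0.001, 0.001]
ft_force: [-0.2, -0.1, -0.1]
gripper_width: 0.494
grasp_force: 30.0
```

Run:
```python
from m import *
run('w6',(588,65.7)); im,K,R,t,e=run('w7',(588,65.7))
cv2.imwrite('pics/w7c.png',cv2.resize(im[150:270,170:330],None,fx=4.8,fy=4.8,interpolation=2))
print('hole pred',[px([587.8+s,65.7+s*.029,58],K,R,t).round(1) for s in(-19.5,19.5)],'tips pred',[px(e+[s+.5,-1.0+s*.027,-30],K,R,t).round(1) for s in(-19.5,19.5)])
im,K,R,t=snap('side','s2')
p=px([588,66,90],K,R,t).astype(int);print(p)
cv2.imwrite('pics/s2c.png',cv2.resize(im[p[1]-45:p[1]+45,p[0]-60:p[0]+60],None,fx=6,fy=6,interpolation=2))
```

```text
px [201.1 201.5]
px [292.3 201.3]
t 7.2 eef [588.2  67.4 140.8] yaw 0.031 mid [587.7  65.9  61. ] dist 75.6 yaw 0.031
px [201.1 201.5]
px [292.3 201.3]
t 7.25 eef [588.2  67.4 140.7] yaw 0.031 mid [587.7  65.9  61. ] dist 75.6 yaw 0.031
hole pred [array([223.5, 200.7]), array([270. , 200.7])] tips pred [array([219. , 220.3]), array([277.1, 220.4])]
[258 185]
```

View pics/w7c.png

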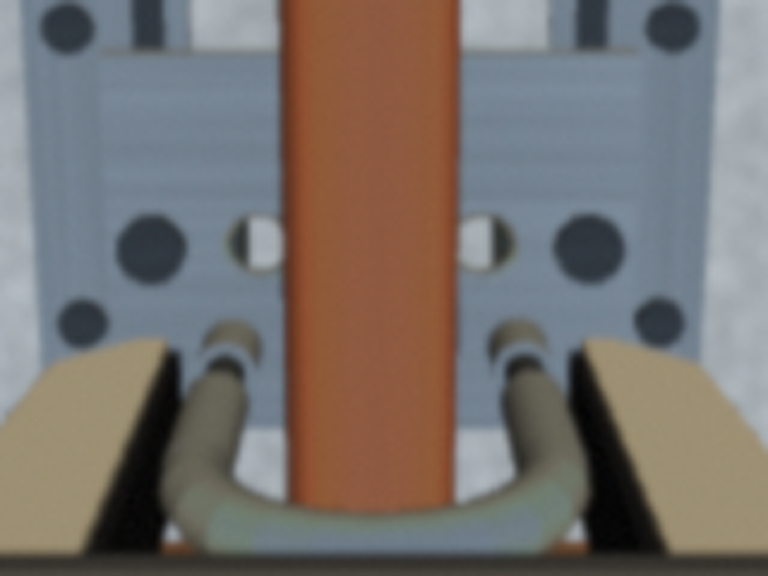

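Call:
step_arm --dp '[[-0.1,-0.05,-0.8],[-0.1,-0.05,-1.6],[-0.1,-0.05,-2.2],[-0.1,-0.05,-2.8]]' --angular '[[0,0,-0.002],[0,0,-0.002],[0,0,-0.002],[0,0,-0.002]]'

```text
time_s: 7.7
eef_pos: [586.1, 67.3, 110.7]
tool_rot: [0.697, 0.717, -0.0, -0.0]
ft_force: [-0.2, 0.3, -1.4]
gripper_width: 0.496
grasp_force: 30.0
```

Call:
step_arm --dp '[[0,0,-0.8],[0,0,-1.5],[0,0,-1.8],[0,0,-1.8]]' --angular '[[0,0,0],[0,0,0],[0,0,0],[0,0,0]]'

```text
time_s: 8.1
eef_pos: [586.1, 67.3, 92.9]
tool_rot: [0.697, 0.717, -0.0, -0.0]
ft_force: [-0.6, 0.6, -0.3]
gripper_width: 0.493
grasp_force: 30.0
```

Run:
```python
from m import *
im,K,R,t,e=run('w8',(587.7,65.9))
print(manip.get_obs()['ft_force'].round(1) if hasattr(manip.get_obs()['ft_force'],'round') else manip.get_obs()['ft_force'])
cv2.imwrite('pics/w8c.png',cv2.resize(im[175:265,170:330],None,fx=4.8,fy=4.8,interpolation=2))
```

```text
px [193.7 216.9]
px [306.1 217.2]
t 8.15 eef [586.4  67.3  93.4] yaw 0.029 mid [587.7  68.2  61. ] dist 76.0 yaw 0.025
[-0.4  0.8 -0.9]
```

View pics/w8c.png

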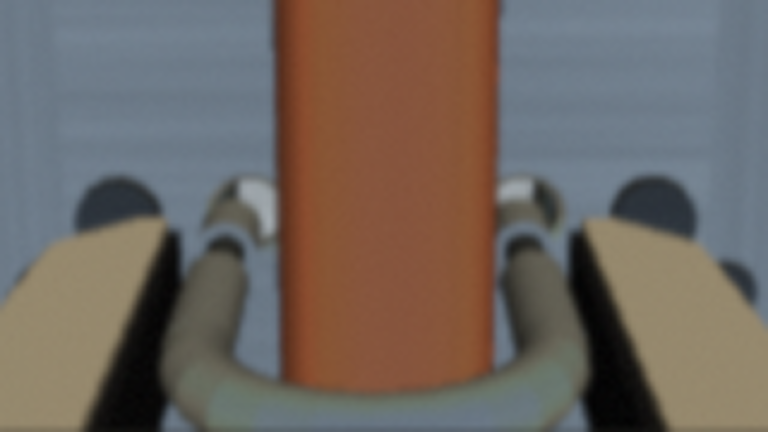

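Call:
step_arm --dp '[[0.11,-0.06,0],[0.11,-0.06,-0.2],[0.11,-0.06,-0.3],[0.11,-0.06,-0.4],[0.11,-0.06,-0.4]]' --angular '[[0,0,0],[0,0,0],[0,0,0],[0,0,0],[0,0,0]]'

```text
time_s: 8.65
eef_pos: [587.5, 66.7, 89.5]
tool_rot: [0.697, 0.717, -0.0, -0.0]
ft_force: [0.0, -0.8, -1.1]
gripper_width: 0.493
grasp_force: 30.0
```

Call:
step_arm --dp '[[0,0,-0.1],[0,0,-0.2],[0,0,-0.3],[0,0,-0.3]]' --angular '[[0,0,0],[0,0,0],[0,0,0],[0,0,0]]'

```text
time_s: 9.05
eef_pos: [587.5, 66.7, 86.5]
tool_rot: [0.697, 0.717, -0.0, -0.0]
ft_force: [0.5, 0.3, -0.6]
gripper_width: 0.492
grasp_force: 30.0
```

Call:
step_arm --dp '[[0,0,-0.1],[0,0,-0.2],[0,0,-0.3],[0,0,-0.3]]' --angular '[[0,0,0],[0,0,0],[0,0,0],[0,0,0]]'

```text
time_s: 9.45
eef_pos: [587.5, 66.7, 83.4]
tool_rot: [0.697, 0.717, -0.0, -0.0]
ft_force: [-0.7, -0.1, -0.0]
gripper_width: 0.496
grasp_force: 30.0
```

Call:
step_arm --dp '[[0,0,-0.1],[0,0,-0.2],[0,0,-0.3],[0,0,-0.3]]' --angular '[[0,0,0],[0,0,0],[0,0,0],[0,0,0]]'

```text
time_s: 9.85
eef_pos: [587.5, 66.7, 80.4]
tool_rot: [0.697, 0.717, -0.0, -0.0]
ft_force: [-0.9, -0.2, -0.7]
gripper_width: 0.492
grasp_force: 30.0
```

Call:
step_arm --dp '[[0,0,-0.15],[0,0,-0.3],[0,0,-0.45],[0,0,-0.5],[0,0,-0.5]]' --angular '[[0,0,0],[0,0,0],[0,0,0],[0,0,0],[0,0,0]]'

```text
time_s: 10.35
eef_pos: [587.9, 66.6, 76.4]
tool_rot: [0.697, 0.717, 0.0, 0.0]
ft_force: [-1.0, -0.9, 5.4]
gripper_width: 0.489
grasp_force: 30.0
```

Call:
step_arm --dp '[[0,0,-0.15],[0,0,-0.3],[0,0,-0.45],[0,0,-0.5],[0,0,-0.5]]' --angular '[[0,0,0],[0,0,0],[0,0,0],[0,0,0],[0,0,0]]'

```text
time_s: 10.85
eef_pos: [587.8, 66.6, 70.7]
tool_rot: [0.697, 0.717, 0.0, 0.0]
ft_force: [0.1, 0.0, 3.7]
gripper_width: 0.498
grasp_force: 30.0
```

Call:
step_arm --dp '[[0,0,-0.1],[0,0,-0.2],[0,0,-0.3],[0,0,-0.4],[0,0,-0.4]]' --angular '[[0,0,0],[0,0,0],[0,0,0],[0,0,0],[0,0,0]]'

```text
time_s: 11.35
eef_pos: [587.5, 66.7, 66.3]
tool_rot: [0.697, 0.717, -0.0, -0.0]
ft_force: [0.1, -0.9, 2.1]
gripper_width: 0.492
grasp_force: 30.0
```

Call:
step_arm --dp '[[0,0,-0.05],[0,0,-0.1],[0,0,-0.15],[0,0,-0.2],[0,0,-0.2]]' --angular '[[0,0,0],[0,0,0],[0,0,0],[0,0,0],[0,0,0]]'

```text
time_s: 11.85
eef_pos: [587.5, 66.7, 64.5]
tool_rot: [0.697, 0.717, -0.0, -0.0]
ft_force: [0.9, -0.0, 3.0]
gripper_width: 0.495
grasp_force: 30.0
```

Call:
step_arm --dp '[[0,0,-0.05],[0,0,-0.1],[0,0,-0.1]]' --angular '[[0,0,0],[0,0,0],[0,0,0]]'

```text
time_s: 12.15
eef_pos: [587.5, 66.7, 63.5]
tool_rot: [0.697, 0.717, -0.0, -0.0]
ft_force: [0.8, 0.4, 3.3]
gripper_width: 0.491
grasp_force: 30.0
```

Call:
step_arm --dp '[[0,0,-0.05],[0,0,-0.05]]' --angular '[[0,0,0],[0,0,0]]'

```text
time_s: 12.35
eef_pos: [587.6, 66.7, 63.3]
tool_rot: [0.697, 0.717, -0.0, 0.0]
ft_force: [-0.1, 0.0, 4.6]
gripper_width: 0.493
grasp_force: 30.0
```

Call:
step_arm --dp '[[0,0,-0.05],[0,0,-0.05]]' --angular '[[0,0,0],[0,0,0]]'

```text
time_s: 12.55
eef_pos: [587.7, 66.7, 63.0]
tool_rot: [0.697, 0.717, 0.0, 0.0]
ft_force: [-0.5, 0.2, 6.8]
gripper_width: 0.498
grasp_force: 30.0
```

Call:
step_arm --dp '[[0,0,-0.05],[0,0,-0.05]]' --angular '[[0,0,0],[0,0,0]]'

```text
time_s: 12.75
eef_pos: [587.6, 66.6, 62.7]
tool_rot: [0.697, 0.717, 0.0, 0.0]
ft_force: [-0.6, 0.1, 7.2]
gripper_width: 0.495
grasp_force: 30.0
```

Call:
step_arm --dp '[[0,0,-0.05],[0,0,-0.05]]' --angular '[[0,0,0],[0,0,0]]'

```text
time_s: 12.95
eef_pos: [587.6, 66.6, 62.0]
tool_rot: [0.697, 0.717, 0.0, 0.0]
ft_force: [-0.3, 0.4, 5.8]
gripper_width: 0.496
grasp_force: 30.0
```

Call:
step_arm --dp '[[0,0,-0.04],[0,0,-0.04]]' --angular '[[0,0,0],[0,0,0]]'

```text
time_s: 13.15
eef_pos: [587.6, 66.6, 61.8]
tool_rot: [0.697, 0.717, 0.0, 0.0]
ft_force: [-1.9, -0.4, 8.6]
gripper_width: 0.497
grasp_force: 30.0
```

Call:
step_arm --dp '[[0,0,-0.04],[0,0,-0.04]]' --angular '[[0,0,0],[0,0,0]]'

```text
time_s: 13.35
eef_pos: [587.7, 66.6, 61.7]
tool_rot: [0.697, 0.717, 0.0, 0.0]
ft_force: [-0.9, 0.3, 9.8]
gripper_width: 0.494
grasp_force: 30.0
```

Call:
step_arm --dp '[[0,0,-0.04],[0,0,-0.04]]' --angular '[[0,0,0],[0,0,0]]'

```text
time_s: 13.55
eef_pos: [587.7, 66.6, 61.5]
tool_rot: [0.697, 0.717, 0.0, 0.0]
ft_force: [-2.5, 0.2, 10.6]
gripper_width: 0.494
grasp_force: 30.0
```

Call:
step_arm --dp '[[0,0,-0.04],[0,0,-0.04]]' --angular '[[0,0,0],[0,0,0]]'

```text
time_s: 13.75
eef_pos: [587.7, 66.6, 61.2]
tool_rot: [0.697, 0.717, 0.0, 0.0]
ft_force: [-2.7, 0.8, 12.2]
gripper_width: 0.493
grasp_force: 30.0
```

Call:
step_arm --dp '[[0,0,0.1],[0,0,0.1],[0,0,0.1]]' --angular '[[0,0,0],[0,0,0],[0,0,0]]'

```text
time_s: 14.05
eef_pos: [587.7, 66.6, 61.8]
tool_rot: [0.697, 0.717, 0.0, 0.0]
ft_force: [-1.8, -0.7, 8.5]
gripper_width: 0.493
grasp_force: 30.0
```

Call:
step_arm --dp '[[0,0,0.06],[0,0,0.06],[0,0,0.06]]' --angular '[[0,0,0],[0,0,0],[0,0,0]]'

```text
time_s: 14.35
eef_pos: [587.6, 66.6, 61.9]
tool_rot: [0.697, 0.717, -0.0, 0.0]
ft_force: [-1.3, -0.7, 6.4]
gripper_width: 0.492
grasp_force: 30.0
```

Call:
step_arm --dp '[[0,0,0.05],[0,0,0.05],[0,0,0.05]]' --angular '[[0,0,0],[0,0,0],[0,0,0]]'

```text
time_s: 14.65
eef_pos: [587.6, 66.6, 62.1]
tool_rot: [0.697, 0.717, -0.0, -0.0]
ft_force: [0.1, -0.4, 3.5]
gripper_width: 0.496
grasp_force: 30.0
```

Call:
step_arm --dp '[[0,0,0.05],[0,0,0.05],[0,0,0.05]]' --angular '[[0,0,0],[0,0,0],[0,0,0]]'

```text
time_s: 14.95
eef_pos: [587.6, 66.6, 62.3]
tool_rot: [0.697, 0.717, -0.0, -0.0]
ft_force: [0.6, 0.0, 0.1]
gripper_width: 0.498
grasp_force: 30.0
```

Call:
step_arm --dp '[[0,0,0.05],[0,0,0.05],[0,0,0.05]]' --angular '[[0,0,0],[0,0,0],[0,0,0]]'

```text
time_s: 15.25
eef_pos: [587.5, 66.6, 62.6]
tool_rot: [0.697, 0.717, -0.0, -0.0]
ft_force: [2.3, -0.4, -6.0]
gripper_width: 0.497
grasp_force: 30.0
```

Pulling up meets resistance (−6 N) and the force is zero at TCP z 62.3, which matches the snapped height. I'll ease back and release.

Call:
step_arm --dp '[[0,0,-0.05],[0,0,-0.05],[0,0,-0.05]]' --angular '[[0,0,0],[0,0,0],[0,0,0]]'

```text
time_s: 15.55
eef_pos: [587.5, 66.6, 62.6]
tool_rot: [0.697, 0.717, -0.0, -0.0]
ft_force: [2.9, -1.3, -3.2]
gripper_width: 0.495
grasp_force: 30.0
```

Call:
step_arm --dp '[[0,0,0],[0,0,0],[0,0,0],[0,0,0],[0,0,0]]' --angular '[[0,0,0],[0,0,0],[0,0,0],[0,0,0],[0,0,0]]' --claw 68

```text
time_s: 16.05
eef_pos: [587.5, 66.7, 62.8]
tool_rot: [0.697, 0.717, -0.0, -0.0]
ft_force: [-0.2, -0.4, 0.4]
gripper_width: 0.678
grasp_force: 0.0
```

Call:
step_arm --dp '[[0,0,0.5],[0,0,1.5],[0,0,3],[0,0,5],[0,0,7.5],[0,-1.5,10],[0,-3,12],[0,-3,12]]' --angular '[[0,0,0],[0,0,0],[0,0,0],[0,0,0],[0,0,0],[0,0,0],[0,0,0],[0,0,0]]'

```text
time_s: 16.85
eef_pos: [589.9, 35.1, 186.8]
tool_rot: [0.697, 0.717, 0.002, 0.003]
ft_force: [0.8, 0.3, -1.0]
gripper_width: 0.683
grasp_force: 0.0
```

Call:
step_arm --dp '[[0,0,0],[0,0,0],[0,0,0]]' --angular '[[0,0,0],[0,0,0],[0,0,0]]'

```text
time_s: 17.15
eef_pos: [586.7, 37.4, 181.2]
tool_rot: [0.697, 0.717, -0.001, -0.001]
ft_force: [-0.8, 0.3, -0.2]
gripper_width: 0.681
grasp_force: 0.0
```

Run:
```python
from h import *
im,K,R,t=snap('wrist','w9')
im2,K2,R2,t2=snap('side','s9')
# expected bow top at rack z 77.5: rod centre z 97
print('bow centre px',px([587.7,65.9,97],K,R,t),[px([587.7+s,65.9+.03*s,77.5],K,R,t).round(1) for s in(-19.5,19.5)])
p=px([587.7,66,90],K2,R2,t2).astype(int)
q=px([587.7,66,85],K,R,t).astype(int);print(q,p)
a=cv2.resize(im[max(q[1]-50,0):q[1]+50,q[0]-65:q[0]+65],(520,400),interpolation=2)
b=cv2.resize(im2[p[1]-50:p[1]+50,p[0]-35:p[0]+35],(280,400),interpolation=2)
cv2.imwrite('pics/fin.png',np.hstack([a,b]))
```

```text
bow centre px [249.95517852 164.84448526] [array([227.7, 161.6]), array([272. , 161.5])]
[249 162] [258 186]
```

View pics/fin.png

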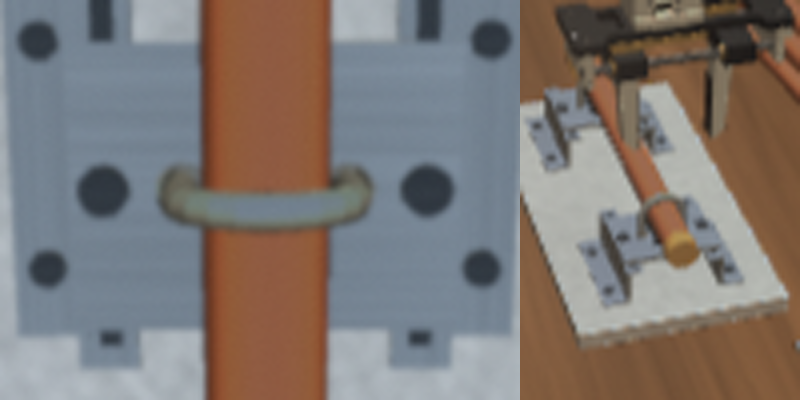

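The U-bolt sits level over the pipe, with the bow at crop (265,205) and both legs in their holes. The tool is well clear, so I'm handing in.

```bash
python3 -c "
from plant import manip
print(manip.hand_in())"
```

```text
the job is handed in; nothing more can be done
None
```

The narrow U-bolt is over the pipe at the open bracket with both legs in the saddle plate. I judged both clips snapped because pushing stayed at 12 N or less and a light upward pull met 6 N of resistance. I then let go, backed the tool clear and handed the job in at about 17 s; the hand-in gave no verdict.

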